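# Let the clear lid of a sample showcase down off its prop, gently

## Robot

A 7-joint arm with a two-finger parallel gripper is mounted at the origin on a cart in front of the work surface, level with it; the furniture and walls round the work are solid. World frame = base frame: x ahead of the robot, y to its left, z up, the work surface at z = 0. Lengths are in m, angles in rad, forces in N, time in s.
With the tool pointing down it reaches from about 0.4 to 0.85 m from the base axis. Payload 4.5 kg.
Tool frame: the origin (TCP) lies midway between the tips of the shut fingers; the grasp point (between the pads) lies 19 mm behind it; z points along the fingers, y is the line along which they close (so a half turn about z gives the same grasp; the last joint's range is limited). The gripper opens to 88 mm and grips with 3 to 60 N. Pads are 18 mm wide; open, the fingers measure 123 mm over their backs; the gripper's body (75 mm by 187 mm) begins 45 mm behind the grasp point.
Start: joints at [1.189, 0.689, -0.195, 1.565, 0.157, 0.902, -0.215], TCP at [0.252, -0.572, 0.239] pointing down, gripper open.
Joint ranges: [-3.01, 3.01], [-0.46, 2.08], [-1.47, 1.51], [0.13, 2.56], [-1, 4.14], [0.04, 2.09], [-2.66, 2.66]. Speed limits (rad/s): [2.57, 2.57, 3.14, 3.14, 3.14, 3.14, 3.14].

## Interface

Orientations are given as a unit quaternion [x, y, z, w].
In Python, from plant import r, eyes, finish_job gives the robot as it stands. The module is installed in compiled form; this text tells all that it offers.
- The arm moves only by the tool move_arm, never from a script. Its argument "motion" is a list of rows, each a list of 7 numbers: the shift along the tool's x, y, z in mm, then the turn, a rotation vector about the tool's x, y, z in degrees, then the closure, from 0 (fully open) to 1 (shut). A call has 1 to 5 rows; each row is the pose to reach, as a shift and turn from the pose commanded when the call began, along the tool's axes at that moment; what a row does not reach only later rows make up. A row lasts 1/8 s, in which the tool goes at most 62.5 mm and 10.7 degrees, less where a joint would pass 70% of its speed; a pose out of reach is approached as far as the arm can. A call with a gripper value outside its range is refused whole. The fingers move at their own pace and stop on an object; "newtons" is the grip in N (left out, the last holds). Time passes only in rows, so rows that repeat a pose let the fingers close. It gives the time, the measured TCP pose, the force, the opening and the grip force at its end, in the units of the state.
- r.get_state(): the state, without advancing time (a new reading comes with each control period).
- eyes.snapshot(name): name is "scene" or "top" or "wrist"; returns a dict with "frame" (400x640x3 uint8, red, green, blue), "z_map" (400x640 float32, m along the optical axis (not along the pixel's ray), 0 where there is no reading), "intrinsics" (3x3 intrinsics, pixels), "dist" ([k1, k2, p1, p2, k3] as OpenCV has them; the pictures are not rectified), "world_to_cam" (4x4, takes a point from world to camera coordinates). Camera axes: x right, y down, z forward; pixel columns grow to the right and rows downward; lengths in m; the calibration is good to about 2 mm. A picture is of the moment at which its call begins.
- finish_job(): hands the job in; it is judged then, once.
The state is a dict: "clock": time; "q": joint angles; "qd": joint speeds; "joint_torque": joint torques, N m; "tool_pos": TCP position; "eef_rot": TCP orientation; "contact_force": force on the tool from outside, world axes, zero at the start; "moment": the same for the moment, N m; "opening": opening from 0.0 (shut) to 1.0 (fully open); "finger_force": force on a finger pad.
Only numpy, scipy, OpenCV 4.12 (cv2) and the standard library are available. Lean on these libraries where they do the work, as an engineer would, in place of code of your own. Each camera call takes 0.05 s, during which the arm holds its last target. There are 200 camera calls.

## Task

The sample showcase on the counter stands open, its clear lid resting on a spring prop. With the fingertips under the lid's front lip and without gripping anything, push the lid up a little until the prop springs out of its notch and folds away, then catch the lid's weight on the fingers and let it down gently until it lies fully shut: it must never drop or slam. Finally draw the fingers out and leave the lid shut; do not push hard on the lid, and do not disturb the jar, the oil bottle or the bar of polishing compound beside the showcase.

Things in the scene. Friction and masses are not known exactly. Their poses are not given: they have to be found in the camera images.
- showcase: black counter-top showcase tray, 160 mm deep (its x), 200 mm wide (its y), 62 mm high without the lid, standing on four rubber feet and fixed to the counter; origin at the centre of its underside; its front faces its own -x, towards the robot; polishing samples lie in a grey insert inside. It carries the hinged lid
- lid_hinge (a point): middle of the lid's hinge axis, on the far top edge of the tray (80 mm behind the tray's centre, 62 mm above the counter); the axis runs along the tray's y
- lid_angle (a joint): angle of the lid about that hinge in rad: 0 = lying shut on the rim, growing as the front goes up; about 0.87 at the start, resting on the prop; stop at 1.3. Nothing but the prop carries it: a slightly stiff hinge, but it falls shut when let go. It weighs about 0.26 kg, so 1 to 2 N at the lip carry it
- lid: the lid: clear pane in an aluminium frame, 160 x 200 mm, 11 mm thick, with the lip along its front; origin on the hinge axis, level with the lid's underside; own -x runs along the underside to the lip, own z away from the tray
- lip_edge (a point): middle of the lower front edge of the lid's lip, 182 mm from the hinge axis. The lip is a black rubber strip 100 mm wide (50 mm to each side of this point) and 6 mm thick (8 mm over its ribbed top) that sticks out 22 mm past the frame and, with the lid shut, 22 mm past the tray's front wall, its underside 62 mm above the counter, so that a fingertip can stay under it all the way down
- prop (a joint): angle of the prop relative to the lid in rad: about 0.87 standing in its notch, 0 folded flat under the lid. A light spring folds it towards the hinge: when the lid is raised past about 0.97 rad the prop's foot clears the notch and it snaps flat by itself; if the lid is let back before that, the prop only stands again
- prop_foot (a point): brass roller at the foot of the prop, a steel strip 95 mm long hung under the lid near its right-hand edge as the robot sees it (84 mm from the lid's middle, 120 mm from the hinge axis); at the start it stands in a notched steel bracket inside the tray's right wall
- jar: clear jar with a white lid, 42 mm across, 49 mm tall, standing to the right of the showcase; origin at the centre of its underside; leave alone
- oil: oil bottle with a red spout, 41 mm across, 113 mm tall, standing to the left of the showcase; origin at the centre of its underside; leave alone
- bar: red and white bar of polishing compound, 27 x 70 x 22 mm, lying to the left of the showcase, beyond the oil bottle; origin at the centre of its underside; leave alone

How it is judged:
By the outcome, as a careful person would: the job done as asked, in the order asked, and still so for the second after the job is handed in, with the robot touching nothing.
It also fails if it takes over 42 s, if anything falls off the work surface, if the arm or the gripper's body presses on something with over 40 N, if the wrist force passes 120 N, or if a joint passes its speed limit or range.

## Working session

There is one attempt and no reset: what is moved stays moved. The work goes in short steps, Python scripts to look and compute and a tool call to move; the robot and the scene stay as the last step left them, time stands still between calls to the robot, and variables do not carry over. Pictures are saved under pics/ and viewed, at most 10 in all, crops included, and the job is handed in when it is done.

Besides the shell and the picture viewer there is one more tool, called after ">>>" as name(argument=value, ...), one argument or row to a line, values as JSON. move_arm: Moves the arm, as the interface text tells. Its arguments: {"type":"object","properties":{"motion":{"type":"array","items":{"type":"array","items":{"type":"number"}}},"newtons":{"type":"number"}},"required":["motion"]}

```bash
mkdir -p pics
cat > h.py <<'E'
import numpy as np, cv2
from plant import r, eyes, finish_job
def snap(n,f=None):
    s=eyes.snapshot(n)
    if f: cv2.imwrite(f'pics/{f}.png',cv2.cvtColor(s['frame'],cv2.COLOR_RGB2BGR))
    return s
def pts(s,uv):
    uv=np.array(uv,float).reshape(-1,1,2)
    n=cv2.undistortPoints(uv,s['intrinsics'],s['dist']).reshape(-1,2)
    T=np.linalg.inv(s['world_to_cam']); return T, np.c_[n,np.ones(len(n))]
def plane(s,uv,z):
    T,d=pts(s,uv); d=d@T[:3,:3].T; o=T[:3,3]
    return o+d*((z-o[2])/d[:,2])[:,None]
def depth(s,uv):
    T,d=pts(s,uv); Z=np.array([s['z_map'][int(v),int(u)] for u,v in uv])
    return (d*Z[:,None])@T[:3,:3].T+T[:3,3]
E
python3 - <<'E'
from h import *
a=snap('scene','s1');b=snap('top','t1')
cv2.imwrite('pics/both.png',cv2.cvtColor(cv2.resize(np.vstack([a['frame'],b['frame']]),(480,600)),cv2.COLOR_RGB2BGR))
for s in(a,b):
  T=np.linalg.inv(s['world_to_cam']);print(T.round(2))
print(r.get_state())
E
```

```text
[[-0.87 -0.34  0.35  0.23]
 [-0.49  0.58 -0.65  0.68]
 [ 0.02 -0.74 -0.67  0.7 ]
 [ 0.    0.    0.    1.  ]]
[[-0.01 -1.    0.04  0.51]
 [-1.    0.01 -0.01  0.08]
 [ 0.01 -0.04 -1.    0.94]
 [ 0.    0.    0.    1.  ]]
{'clock': 0.1, 'q': array([ 1.18884231,  0.68991411, -0.19455801,  1.56623045,  0.1573259 ,
        0.90249634, -0.21510824]), 'qd': array([-0.00185385, -0.00167818,  0.00072354, -0.0017803 ,  0.00090122,
       -0.0005026 , -0.00016155]), 'joint_torque': array([-2.84212263e-03, -5.28493595e+01, -1.27152286e+00, -1.53837579e+01,
       -5.26129582e-02,  1.97774454e-03,  5.01028876e-05]), 'tool_pos': array([ 0.25217063, -0.57125312,  0.23798502]), 'eef_rot': array([ 9.78459353e-01,  2.06437915e-01, -2.26089474e-04, -7.94463673e-04]), 'contact_force': array([-0.11555263,  0.70961105, -0.76500971]), 'moment': array([-0.0283577 , -0.02874808, -0.06468545]), 'finger_force': 0.0, 'opening': 1.0009824363075694}
```

View pics/s1.png

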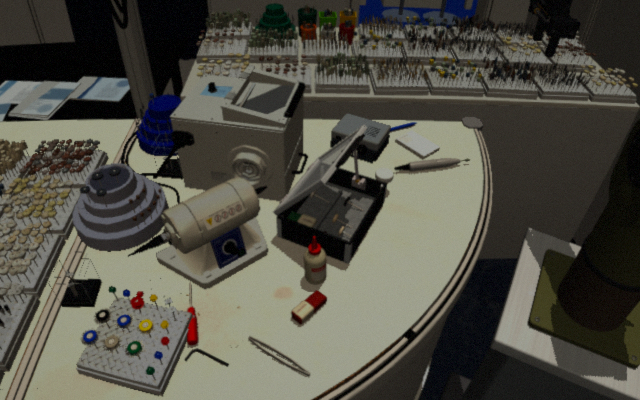

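View pics/t1.png

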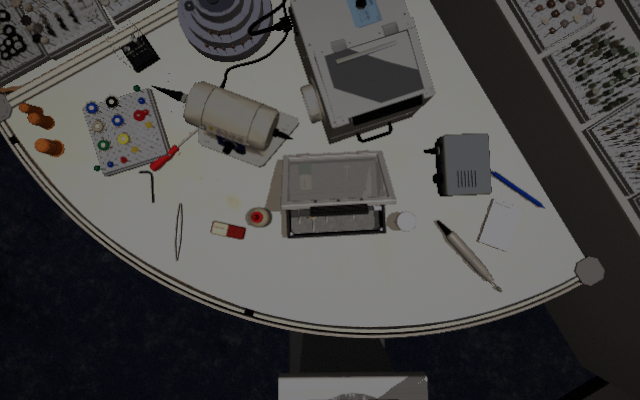

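The showcase is nearly square to the robot. In the top view its front rim runs from (287,236) to (384,234). The lip is the dark strip at about (310–367, 206–215), the jar is at (404,221), the oil bottle at (258,217), and the bar lies to the left.

Run:
```python
from h import *
b=snap('top')
img=b['frame'][140:250,260:420]
cv2.imwrite('pics/tc.png',cv2.cvtColor(cv2.resize(cv2.convertScaleAbs(img,alpha=1.6),(800,550),interpolation=cv2.INTER_CUBIC),cv2.COLOR_RGB2BGR))
f=plane(b,[(287,236),(384,234)],.062);print('rim',f.round(4))
l=plane(b,[(310,211),(367,211)],.201);print('lip',l.round(4))
print(depth(b,[(310,211),(338,211),(367,211),(404,221),(258,217)]).round(3))
print('jar,oil',plane(b,[(404,221)],.049).round(3),plane(b,[(258,217)],.113).round(3))
```

```text
rim [[ 0.4519  0.135   0.062 ]
 [ 0.4546 -0.0608  0.062 ]]
lip [[ 0.5032  0.0868  0.201 ]
 [ 0.5026 -0.0101  0.201 ]]
[[ 0.503  0.087  0.199]
 [ 0.503  0.039  0.2  ]
 [ 0.503 -0.01   0.205]
 [ 0.48  -0.104  0.05 ]
 [ 0.491  0.19   0.09 ]]
jar,oil [[ 0.48  -0.104  0.049]] [[0.492 0.186 0.113]]
```

View pics/tc.png

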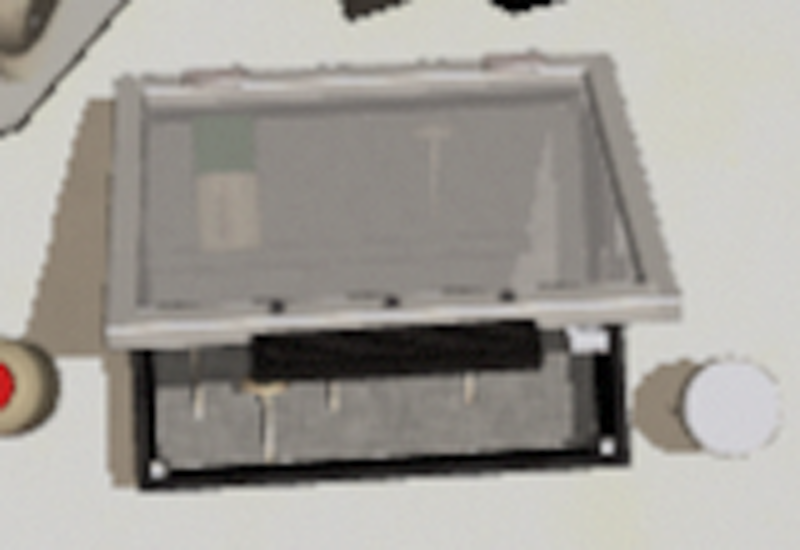

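```bash
cat > k.py <<'E'
import numpy as np
from scipy.spatial.transform import Rotation as R
from scipy.optimize import least_squares
lo=np.array([-3.01,-.46,-1.47,.13,-1,.04,-2.66]);hi=np.array([3.01,2.08,1.51,2.56,4.14,2.09,2.66])
# xArm7 modified DH: alpha,a,d
DH=[(0,0,.267),(-np.pi/2,0,0),(np.pi/2,0,.293),(np.pi/2,.0525,0),(np.pi/2,.0775,.3425),(np.pi/2,0,0),(-np.pi/2,.076,.097)]
def fk(q,tcp=.172):
    T=np.eye(4)
    for (al,a,d),t in zip(DH,q):
        c,s,ca,sa=np.cos(t),np.sin(t),np.cos(al),np.sin(al)
        T=T@np.array([[c,-s,0,a],[s*ca,c*ca,-sa,-d*sa],[s*sa,c*sa,ca,d*ca],[0,0,0,1]])
    return T[:3,3]+T[:3,2]*tcp,T[:3,:3]
def ik(p,Rm,q0,tcp):
    def f(q):
        x,Q=fk(q,tcp);return np.r_[(x-p)*10,R.from_matrix(Q.T@Rm).as_rotvec()*2,(q-q0)*.003]
    s=least_squares(f,np.clip(q0,lo+1e-3,hi-1e-3),bounds=(lo,hi));x,Q=fk(s.x,tcp)
    return s.x,np.linalg.norm(x-p),np.linalg.norm(R.from_matrix(Q.T@Rm).as_rotvec())
E
python3 - <<'E'
from k import *; from h import r
s=r.get_state();x,Q=fk(s['q']);print(x,s['tool_pos'],R.from_matrix(Q).as_quat(),s['eef_rot'])
x0,_=fk(s['q'],0);tcp=np.linalg.norm(s['tool_pos']-x0);print('tcp',tcp,x0)
yaw=.045
for tilt in (0,15,30,45,60):   # degrees below horizontal
  t=np.radians(tilt)
  for sgn in (1,-1):
    z=np.array([np.cos(t)*np.cos(yaw),np.cos(t)*np.sin(yaw),-np.sin(t)]);y=np.array([-np.sin(yaw),np.cos(yaw),0])*sgn
    Rm=np.c_[np.cross(y,z),y,z]
    for p in ([.50,.037,.19],[.44,.034,.045]):
      best=min((ik(np.array(p),Rm,q0,tcp) for q0 in (s['q'],np.array([0.1,.3,0,1.9,0,.5,0]),np.array([.1,.3,0,1.9,0,.5,2.5]),np.array([0.,.3,0,1.9,3.1,.5,0]))),key=lambda a:a[1]*5+a[2])
      print(tilt,sgn,p,best[0].round(2),round(best[1],4),round(best[2],3))
E
```

```text
[0.31343181 0.52581999 0.03492647] [ 0.25224012 -0.57133268  0.23812034] [ 0.83814927  0.54541481 -0.00476215  0.00240854] [ 9.78460944e-01  2.06430951e-01 -1.72514316e-04 -6.43051218e-04]
tcp 1.1009371287499095 [0.31435295 0.52740791 0.20691667]
0 1 [0.5, 0.037, 0.19] [ 0.81 -0.46  1.51  1.16 -0.44  2.09 -0.96] 0.3066 0.396
0 1 [0.44, 0.034, 0.045] [ 0.86 -0.46  1.51  1.24 -0.27  2.09 -0.9 ] 0.2713 0.545
0 -1 [0.5, 0.037, 0.19] [ 0.81 -0.46  1.51  1.16 -0.44  2.09  2.18] 0.3066 0.396
0 -1 [0.44, 0.034, 0.045] [ 0.86 -0.46  1.51  1.24 -0.27  2.09  2.24] 0.2713 0.545
15 1 [0.5, 0.037, 0.19] [ 0.74 -0.46  1.51  1.22 -0.46  2.09 -1.05] 0.3052 0.255
15 1 [0.44, 0.034, 0.045] [ 0.79 -0.46  1.51  1.28 -0.28  2.09 -0.98] 0.2692 0.347
15 -1 [0.5, 0.037, 0.19] [ 0.74 -0.46  1.51  1.22 -0.46  2.09  2.09] 0.3052 0.255
15 -1 [0.44, 0.034, 0.045] [ 0.79 -0.46  1.51  1.28 -0.28  2.09  2.16] 0.2692 0.347
30 1 [0.5, 0.037, 0.19] [ 0.64 -0.46  1.51  1.3  -0.48  2.09 -1.16] 0.3045 0.281
30 1 [0.44, 0.034, 0.045] [ 0.7  -0.46  1.51  1.34 -0.3   2.09 -1.08] 0.2676 0.24
30 -1 [0.5, 0.037, 0.19] [ 0.64 -0.46  1.51  1.3  -0.48  2.09  1.98] 0.3045 0.281
30 -1 [0.44, 0.034, 0.045] [ 0.7  -0.46  1.51  1.34 -0.3   2.09  2.06] 0.2676 0.24
45 1 [0.5, 0.037, 0.19] [ 0.52 -0.46  1.51  1.4  -0.51  2.09 -1.31] 0.305 0.431
45 1 [0.44, 0.034, 0.045] [ 0.58 -0.46  1.51  1.42 -0.32  2.09 -1.22] 0.2669 0.314
45 -1 [0.5, 0.037, 0.19] [ 0.52 -0.46  1.51  1.4  -0.51  2.09  1.83] 0.305 0.431
45 -1 [0.44, 0.034, 0.045] [ 0.58 -0.46  1.51  1.42 -0.32  2.09  1.93] 0.2669 0.314
60 1 [0.5, 0.037, 0.19] [ 0.14 -0.46  0.57  2.21 -0.33  2.09 -2.66] 0.3283 0.222
60 1 [0.44, 0.034, 0.045] [ 0.42 -0.46  1.51  1.52 -0.34  2.09 -1.4 ] 0.2677 0.476
60 -1 [0.5, 0.037, 0.19] [ 0.08 -0.46  0.11  2.3  -0.06  2.09  0.1 ] 0.3296 0.149
60 -1 [0.44, 0.034, 0.045] [ 0.42 -0.46  1.51  1.52 -0.34  2.09  1.74] 0.2677 0.476
```

>>> move_arm(
  motion=[
    [35, -47, -10, 0, 0, 4, 1],
    [71, -93, -20, 0, 0, 8, 1],
    [107, -140, -30, 0, 0, 12, 1],
    [143, -187, -40, 0, 0, 17, 1],
    [179, -233, -50, 0, 0, 21.5, 1],
  ],
  newtons=10,
)

```text
clock: 0.78
tool_pos: [0.3224, -0.2843, 0.289]
eef_rot: [1.0, 0.019, 0.0, -0.0]
contact_force: [1.7, -0.5, 0.2]
opening: 0.456
finger_force: 0.0
```

Run:
```python
from h import *
s=r.get_state();print(s['q'].round(4),s['tool_pos'].round(4),s['eef_rot'].round(4),s['clock'],s['contact_force'].round(2))
```

```text
[ 0.6867  0.3626 -0.0994  2.0545  0.0526  0.7266 -0.9785] [ 0.3224 -0.2843  0.289 ] [ 9.998e-01  1.890e-02  2.000e-04 -1.000e-04] 0.775 [ 1.74 -0.48  0.23]
```

>>> move_arm(
  motion=[
    [20, -55, 5, 0, 6, 0, 1],
    [40, -110, 10, 0, 12, 0, 1],
    [60, -165, 15, 0, 18, 0, 1],
    [80, -220, 20, 0, 24, 0, 1],
    [100, -275, 25, 0, 30, 0, 1],
  ],
)

```text
clock: 1.4
tool_pos: [0.4033, -0.0442, 0.2907]
eef_rot: [0.978, 0.023, 0.208, -0.005]
contact_force: [0.4, -0.6, 0.5]
opening: 0.002
finger_force: 0.0
```

```bash
cat > log.py <<'E'
from h import *
from scipy.spatial.transform import Rotation as R
s=r.get_state();M=R.from_quat(s['eef_rot']).as_matrix()
print('q',s['q'].round(3).tolist(),'p',s['tool_pos'].round(4),'t',round(s['clock'],2),'F',s['contact_force'].round(2),'open',round(s['opening'],2))
print('toolx',M[:,0].round(3),'y',M[:,1].round(3),'z',M[:,2].round(3))
E
python3 log.py
python3 - <<'E'
import numpy as np
# planar fit
q=[(.6899,1.5662,.9025,.6245,.238),(.3626,2.0545,.7266,.430,.289)]
E
```

```text
q [0.014, 0.213, 0.002, 2.47, -0.587, 0.048, -0.927] p [ 0.4033 -0.0442  0.2907] t 1.4 F [ 0.41 -0.57  0.46] open 0.0
toolx [0.912 0.043 0.408] y [ 0.047 -0.999 -0.   ] z [ 0.407  0.019 -0.913]
```

```bash
cat > k2.py <<'E'
import numpy as np, itertools
from scipy.spatial.transform import Rotation as R
from scipy.optimize import least_squares
lo=np.array([-3.01,-.46,-1.47,.13,-1,.04,-2.66]);hi=np.array([3.01,2.08,1.51,2.56,4.14,2.09,2.66])
D=[([1.18884231,.68991411,-.19455801,1.56623045,.1573259,.90249634,-.21510824],[.25217063,-.57125312,.23798502],[.978459,.206438,-.000226,-.000794]),
([.6867,.3626,-.0994,2.0545,.0526,.7266,-.9785],[.3224,-.2843,.289],[.9998,.0189,.0002,-.0001]),
([.014,.213,.002,2.47,-.587,.048,-.927],[.4033,-.0442,.2907],[.978,.023,.208,-.005])]
def fk(q,S,P):
    h,L1,L2,H,a,b,c,o=P; E=R.from_euler
    Q=E('z',S[0]*q[0]); p=np.array([0,0,h]); Q=Q*E('y',q[1])*E('z',S[1]*q[2]); p=p+Q.apply([a,0,L1])
    Q=Q*E('y',q[3])*E('z',S[2]*q[4]); p=p+Q.apply([b,0,L2])
    Q=Q*E('y',q[5])*E('z',S[3]*q[6]+o); p=p+Q.apply([0,0,H]); return p,Q
def res(P,S,D=D):
    P=np.array(P); out=[(P[4:7])*.02]
    for q,p,e in D:
        x,Q=fk(q,S,P); out+= [(x-p)*10,(Q.inv()*R.from_quat(e)).as_rotvec()]
    return np.concatenate(out)
def fit(D=D):
    best=None
    for S in itertools.product((1,-1),repeat=4):
        for o in (0,1.57,3.14,-1.57):
            s=least_squares(res,[.37,.55,.355,.326,0,0,0,o],args=(S,D))
            if best is None or s.cost<best[0]: best=(s.cost,S,s.x,s.fun)
    return best
E
python3 - <<'E'
from k2 import *
b=fit();print(b[0],b[1],b[2].round(4));print(b[3].round(3))
E
```

```text
0.12206887819353232 (-1, -1, -1, -1) [ 0.0321  0.7251  0.1987  0.3461 -0.0504 -0.0956  0.      1.5708]
[-0.001 -0.002  0.     0.232  0.016 -0.096 -0.    -0.    -0.     0.102
  0.401  0.078  0.     0.     0.    -0.001 -0.059  0.018 -0.    -0.
 -0.   ]
```

Run:
```python
from k2 import *
for S in itertools.product((1,-1),repeat=4):
    for o in (0,1.57,3.14,-1.57):
        s=least_squares(res,[.37,.55,.355,.326,0,0,0,o],args=(S,))
        f=s.fun[3:].reshape(3,2,3)
        if s.cost<.5: print(S,round(s.cost,3),s.x.round(3),'pos mm',(f[:,0]*100).round(0).tolist(),'rot',f[:,1].round(2).tolist())
```

```text
(-1, 1, -1, -1) 0.36 [-0.232  0.678  0.088  0.117  0.035 -0.152  0.     1.409] pos mm [[-48.0, -13.0, -23.0], [9.0, -11.0, 19.0], [-27.0, -42.0, 4.0]] rot [[-0.03, 0.24, -0.14], [0.05, 0.05, -0.02], [-0.0, -0.0, 0.16]]
(-1, 1, -1, -1) 0.36 [-0.232  0.678  0.088  0.117  0.035 -0.152 -0.     1.409] pos mm [[-48.0, -13.0, -23.0], [9.0, -11.0, 19.0], [-27.0, -42.0, 4.0]] rot [[-0.03, 0.24, -0.14], [0.05, 0.05, -0.02], [-0.0, -0.0, 0.16]]
(-1, 1, -1, -1) 0.36 [-0.232  0.678  0.088  0.117  0.035 -0.152 -0.     1.409] pos mm [[-48.0, -13.0, -23.0], [9.0, -11.0, 19.0], [-27.0, -42.0, 4.0]] rot [[-0.03, 0.24, -0.14], [0.05, 0.05, -0.02], [-0.0, -0.0, 0.16]]
(-1, 1, -1, -1) 0.36 [-0.232  0.678  0.088  0.117  0.035 -0.152 -0.     1.409] pos mm [[-48.0, -13.0, -23.0], [9.0, -11.0, 19.0], [-27.0, -42.0, 4.0]] rot [[-0.03, 0.24, -0.14], [0.05, 0.05, -0.02], [-0.0, -0.0, 0.16]]
(-1, -1, -1, -1) 0.122 [ 0.032  0.725  0.199  0.346 -0.05  -0.096  0.     1.571] pos mm [[23.0, 2.0, -10.0], [10.0, 40.0, 8.0], [-0.0, -6.0, 2.0]] rot [[-0.0, -0.0, -0.0], [0.0, 0.0, 0.0], [-0.0, -0.0, -0.0]]
(-1, -1, -1, -1) 0.122 [ 0.032  0.725  0.199  0.346 -0.05  -0.096  0.     1.571] pos mm [[23.0, 2.0, -10.0], [10.0, 40.0, 8.0], [-0.0, -6.0, 2.0]] rot [[-0.0, -0.0, -0.0], [0.0, 0.0, 0.0], [-0.0, -0.0, -0.0]]
(-1, -1, -1, -1) 0.122 [ 0.032  0.725  0.199  0.346 -0.05  -0.096  0.     1.571] pos mm [[23.0, 2.0, -10.0], [10.0, 40.0, 8.0], [-0.0, -6.0, 2.0]] rot [[-0.0, -0.0, -0.0], [0.0, 0.0, 0.0], [-0.0, -0.0, -0.0]]
(-1, -1, -1, -1) 0.122 [ 0.032  0.725  0.199  0.346 -0.05  -0.096  0.     1.571] pos mm [[23.0, 2.0, -10.0], [10.0, 40.0, 8.0], [-0.0, -6.0, 2.0]] rot [[-0.0, -0.0, -0.0], [0.0, 0.0, 0.0], [-0.0, -0.0, -0.0]]
```

Run:
```python
from k2 import *
S=(-1,)*4;E=R.from_euler
def mats(q):
    A=E('z',-q[0]); B=A*E('y',q[1]); C=B*E('z',-q[2]); Dd=C*E('y',q[3]); F=Dd*E('z',-q[4]); G=F*E('y',q[5]);return [m.as_matrix() for m in(A,B,C,Dd,F,G)]
# linear: p = h z + A*(x0,y0) + C*(a,ay,L1) + F*(b,by,L2)+ G z H
rows=[];rhs=[]
for q,p,e in D:
    A,B,C,Dm,F,G=mats(q)
    rows.append(np.c_[[0,0,1],A[:,1],C,F,G[:,2]]);rhs+=list(p)
M=np.vstack(rows);rhs=np.array(rhs);names='h A.y Cx Cy L1 Fx Fy L2 H'.split()
x0=np.array([.37,0,0,0,.55,0,0,.355,.326])
for lam in(.3,.1,.03,.01):
  dx=np.linalg.solve(M.T@M+lam**2*np.eye(9),M.T@(rhs-M@x0));x=x0+dx
  print(lam,dict(zip(names,x.round(3))),'res mm',((M@x-rhs)*1000).round(0))
```

```text
0.3 {'h': np.float64(0.368), 'A.y': np.float64(-0.018), 'Cx': np.float64(0.004), 'Cy': np.float64(-0.021), 'L1': np.float64(0.553), 'Fx': np.float64(0.002), 'Fy': np.float64(-0.009), 'L2': np.float64(0.349), 'H': np.float64(0.331)} res mm [-0.  1.  2.  1. -1.  0. -0.  2. -2.]
0.1 {'h': np.float64(0.358), 'A.y': np.float64(-0.016), 'Cx': np.float64(0.002), 'Cy': np.float64(-0.027), 'L1': np.float64(0.558), 'Fx': np.float64(0.001), 'Fy': np.float64(-0.004), 'L2': np.float64(0.347), 'H': np.float64(0.33)} res mm [-0.  0.  1.  0. -1.  0.  0.  1. -1.]
0.03 {'h': np.float64(0.349), 'A.y': np.float64(-0.014), 'Cx': np.float64(-0.0), 'Cy': np.float64(-0.032), 'L1': np.float64(0.562), 'Fx': np.float64(-0.0), 'Fy': np.float64(-0.0), 'L2': np.float64(0.345), 'H': np.float64(0.326)} res mm [-0.  0.  0. -0. -0.  0.  0.  0. -0.]
0.01 {'h': np.float64(0.346), 'A.y': np.float64(-0.017), 'Cx': np.float64(-0.0), 'Cy': np.float64(-0.03), 'L1': np.float64(0.563), 'Fx': np.float64(-0.0), 'Fy': np.float64(0.001), 'L2': np.float64(0.345), 'H': np.float64(0.324)} res mm [ 0.  0. -0. -0. -0.  0.  0.  0. -0.]
```

```bash
cat > k3.py <<'E'
from k2 import *
E=R.from_euler
def fk(q):
    C0=E('z',-q[0]);C=C0*E('y',q[1])*E('z',-q[2]);F=C*E('y',q[3])*E('z',-q[4]);G=F*E('y',q[5])*E('z',-q[6]+np.pi/2)
    return np.array([0,0,.347])+C0.apply([0,-.016,0])+C.apply([0,-.031,.562])+F.apply([0,0,.345])+G.apply([0,0,.325]),G
def ik(p,Q,q0,w=.005):
    f=lambda q:(lambda x,G:np.r_[(x-p)*10,(G.inv()*Q).as_rotvec()*3,(q-q0)*w])(*fk(q))
    s=least_squares(f,np.clip(q0,lo+1e-3,hi-1e-3),bounds=(lo,hi));x,G=fk(s.x)
    return s.x,np.linalg.norm(x-p)*1e3,np.degrees((G.inv()*Q).magnitude())
def ori(phi,tau,roll=0):  # yaw of pointing, degrees below horizontal
    f,t=np.radians([phi,tau]);z=np.array([np.cos(t)*np.cos(f),np.cos(t)*np.sin(f),-np.sin(t)]);y=np.array([np.sin(f),-np.cos(f),0])
    return R.from_matrix(np.c_[np.cross(y,z),y,z])*E('z',roll,degrees=True)
E
python3 - <<'E'
from k3 import *
q0=np.array(D[2][0]);rng=np.random.default_rng(0)
A=np.array([.49,.04,.18]);B=np.array([.437,.036,.045])
for phi in(0,30,45,60,75,-30,-45,-60,-75):
  for tau in(30,40,50,60,70):
    Q=ori(phi,tau);x0,G0=fk(q0);dr=(G0.inv()*Q).as_rotvec();q=q0;pre=np.array([.41,.03,.25]);err=0
    for t in np.linspace(.1,1,10): q,e,a=ik(x0+(pre-x0)*t,G0*R.from_rotvec(dr*t),q,.02)
    e1=(round(e),round(a))
    for t in np.linspace(.2,1,5): q,e,a=ik(pre+(A-pre)*t,Q,q,.02)
    e2=(round(e),round(a))
    for t in np.linspace(.1,1,10): q,e,a=ik(A+(B-A)*t,Q,q,.02)
    best=(9e9,)
    for k in range(12):
      g=ik(B,Q,rng.uniform(lo,hi),.001)
      if g[1]+g[2]<best[0]: best=(g[1]+g[2],g[0].round(2).tolist())
    print(phi,tau,'pre',e1,'A',e2,'B',round(e),round(a),q.round(2).tolist(),'| free',round(best[0],1),best[1])
E
```

```text
0 30 pre (101, 27) A (99, 32) B 111 38 [-1.9, 2.01, 0.9, 2.24, -1.0, 0.04, -2.66] | free 99.8 [-0.65, 1.76, -0.19, 2.56, 2.14, 2.09, 0.85]
0 40 pre (76, 20) A (77, 25) B 109 37 [-0.99, 0.93, 0.66, 2.24, -1.0, 0.04, -1.3] | free 92.5 [0.26, 1.64, -1.44, 2.56, 2.21, 2.09, 2.49]
0 50 pre (51, 14) A (55, 18) B 88 30 [-0.52, 0.77, 0.31, 2.23, -1.0, 0.04, -0.93] | free 61.4 [0.37, 1.5, -1.47, 2.56, 2.04, 1.8, 2.54]
0 60 pre (27, 7) A (33, 11) B 67 22 [-0.37, 0.77, 0.18, 2.23, -1.0, 0.04, -0.83] | free 29.9 [0.41, 1.42, -1.47, 2.56, 1.94, 1.65, 2.55]
0 70 pre (2, 1) A (10, 3) B 44 15 [-0.29, 0.8, 0.12, 2.24, -1.0, 0.04, -0.79] | free 0.0 [0.36, 1.2, -1.18, 2.56, 1.99, 1.26, 2.43]
30 30 pre (70, 19) A (68, 22) B 75 25 [1.35, 1.66, -1.02, 2.2, -1.0, 0.04, 1.24] | free 42.1 [1.24, 2.04, -1.47, 2.56, 2.59, 1.03, -2.35]
30 40 pre (56, 15) A (57, 19) B 77 26 [1.07, 1.27, -0.91, 2.2, -1.0, 0.04, 0.78] | free 45.4 [1.03, 1.77, -1.47, 2.56, 2.45, 1.13, -2.64]
30 50 pre (38, 10) A (42, 14) B 70 23 [0.71, 0.98, -0.69, 2.21, -1.0, 0.04, 0.37] | free 37.2 [0.58, 1.2, -0.77, 2.56, 2.95, 0.89, 2.66]
30 60
[... 4241 characters left out ...]
[-0.77, 1.02, 0.56, 2.37, 3.7, 0.24, -0.48]
-75 30 pre (0, 0) A (0, 0) B 2 1 [-1.39, 1.75, 1.23, 2.11, -1.0, 0.6, -2.66] | free 0.0 [-1.21, 1.4, 0.7, 2.1, 0.37, 0.4, 2.2]
-75 40 pre (0, 0) A (0, 0) B 0 0 [-1.28, 1.5, 1.04, 2.18, -1.0, 0.37, -2.61] | free 0.0 [-0.56, 1.12, -0.29, 2.14, 1.26, 1.08, 1.34]
-75 50 pre (0, 0) A (0, 0) B 0 0 [-1.12, 1.28, 0.84, 2.23, -1.0, 0.19, -2.53] | free 0.0 [-0.51, 1.03, -0.24, 2.2, 1.32, 0.87, 1.38]
-75 60 pre (0, 0) A (0, 0) B 0 0 [-0.92, 1.1, 0.63, 2.27, -1.0, 0.06, -2.43] | free 0.0 [-0.28, 0.98, -0.46, 2.24, 1.41, 0.89, 1.4]
-75 70 pre (0, 0) A (0, 0) B 2 1 [-0.71, 0.98, 0.46, 2.27, -1.0, 0.04, -2.31] | free 0.0 [0.27, 1.35, -1.4, 2.24, 1.46, 1.65, 1.46]
```

```bash
cat > sim.py <<'E'
from k3 import *
def run(q,wps,w=.02,n=8,verbose=1):
    for p,Q in wps:
        p=np.array(p);x0,G0=fk(q);dr=(G0.inv()*Q).as_rotvec()
        for t in np.linspace(1/n,1,n): q,e,a=ik(x0+(p-x0)*t,G0*R.from_rotvec(dr*t),q,w)
        if verbose: print('  ',p,round(e,1),round(a,1),q.round(2).tolist())
    return q,e,a
E
python3 - <<'E'
from sim import *
q3=np.array(D[2][0])
for name,mid in (('left',[([.45,.05,.35],ori(2,85)),([.45,.10,.33],ori(-90,65)),([.42,.10,.30],ori(-70,55)),([.42,.07,.25],ori(-45,55))]),
                 ('left2',[([.5,.05,.35],ori(2,89)),([.5,.05,.35],ori(-45,89)),([.42,.10,.30],ori(-70,60)),([.42,.07,.25],ori(-50,55))]),
                 ('right',[([.45,.0,.35],ori(2,85)),([.45,-.03,.33],ori(90,65)),([.42,0,.30],ori(75,55)),([.42,.03,.25],ori(55,55))])):
    f={'left':-45,'left2':-50,'right':55}[name];y=.05 if f<0 else .03
    print(name);run(q3,mid+[([.48,y,.18],ori(f,55)),([.437,y,.045],ori(f,55))])
E
```

```text
left
   [0.45 0.05 0.35] 0.0 0.0 [-0.61, 0.31, 0.53, 1.98, -0.2, 0.82, -1.52]
   [0.45 0.1  0.33] 8.4 2.4 [-1.22, 0.95, 1.51, 1.87, -0.61, 1.15, -2.66]
   [0.42 0.1  0.3 ] 0.0 0.0 [-1.43, 1.0, 1.5, 2.1, -0.58, 0.8, -2.51]
   [0.42 0.07 0.25] 0.0 0.0 [-1.33, 0.75, 1.08, 2.42, -0.65, 0.11, -2.18]
   [0.48 0.05 0.18] 7.7 2.4 [-1.08, 0.86, 0.86, 2.31, -1.0, 0.04, -1.85]
   [0.437 0.05  0.045] 32.7 10.8 [-1.08, 1.13, 0.7, 2.26, -1.0, 0.04, -2.09]
left2
   [0.5  0.05 0.35] 0.0 0.0 [-0.52, 0.42, 0.49, 1.8, -0.23, 0.96, -1.47]
   [0.5  0.05 0.35] 0.0 0.0 [-0.67, 0.47, 0.74, 1.8, -0.36, 1.0, -2.14]
   [0.42 0.1  0.3 ] 0.0 0.0 [-1.39, 0.84, 1.35, 2.09, -0.44, 0.75, -2.66]
   [0.42 0.07 0.25] 0.0 0.0 [-1.34, 0.77, 1.1, 2.38, -0.45, 0.19, -2.45]
   [0.48 0.05 0.18] 1.5 0.5 [-1.08, 0.88, 0.87, 2.32, -1.0, 0.04, -1.93]
   [0.437 0.05  0.045] 26.3 8.7 [-1.07, 1.14, 0.7, 2.26, -1.0, 0.04, -2.17]
right
   [0.45 0.   0.35] 0.0 0.0 [-0.47, 0.3, 0.49, 1.99, -0.2, 0.81, -1.41]
   [ 0.45 -0.03  0.33] 0.0 0.0 [0.3, 0.42, -0.07, 1.91, -0.48, 0.98, 0.54]
   [0.42 0.   0.3 ] 0.0 0.0 [0.44, 0.42, -0.15, 2.16, -0.83, 0.78, 0.71]
   [0.42 0.03 0.25] 0.0 0.0 [0.86, 0.58, -0.97, 2.41, -1.0, 0.05, 0.44]
   [0.48 0.03 0.18] 7.4 2.3 [0.7, 0.75, -0.79, 2.27, -1.0, 0.04, 0.52]
   [0.437 0.03  0.045] 33.6 11.1 [0.7, 1.04, -0.68, 2.22, -1.0, 0.04, 0.75]
```

```bash
cat > srch.py <<'E'
from k3 import *
import time
def jac(q):
    x,G=fk(q);J=np.zeros((6,7));h=1e-5
    for i in range(7):
        d=q.copy();d[i]+=h;x2,G2=fk(d);J[:3,i]=(x2-x)/h;J[3:,i]=(G2*G.inv()).as_rotvec()/h
    return x,G,J
def dls(p,Q,q,post,it=12):
    for _ in range(it):
        x,G,J=jac(q);e=np.r_[p-x,(Q*G.inv()).as_rotvec()]
        if np.linalg.norm(e)<1e-3: break
        Ji=J.T@np.linalg.inv(J@J.T+1e-3*np.eye(6))
        q=np.clip(q+np.clip(Ji@e,-.2,.2)+(np.eye(7)-Ji@J)@((lo+hi)/2-q)*post,lo,hi)
    x,G=fk(q);return q,np.linalg.norm(x-p)*1e3,np.degrees((G.inv()*Q).magnitude())
def route(q,wps,post,n=4):
    hist=[]
    for p,Q in wps:
        p=np.array(p);x0,G0=fk(q);dr=(G0.inv()*Q).as_rotvec()
        for t in np.linspace(1/n,1,n): q,e,a=dls(x0+(p-x0)*t,G0*R.from_rotvec(dr*t),q,post)
        hist.append((q,e,a))
    return hist
if __name__=='__main__':
    q3=np.array(D[2][0]);rng=np.random.default_rng(1);t0=time.time();n=0
    while time.time()-t0<420:
        n+=1;side=rng.choice([-1,1])
        f=side*rng.choice([45,50,60]);tau=rng.choice([50,55]);y=.05 if f<0 else .03
        mid=[([rng.uniform(.38,.55),rng.uniform(-.35,.12),rng.uniform(.3,.42)],ori(rng.uniform(-150,150),rng.uniform(30,85))) for _ in range(2)]
        ang=[R.from_matrix(m[1].as_matrix()).as_matrix()[:,2].round(2).tolist() for m in mid]
        w=mid+[([.41,y,.26],ori(f,tau)),([.48,y,.18],ori(f,tau)),([.437,y,.045],ori(f,tau))]
        H=route(q3,w,0)
        sc=sum(h[1]+h[2] for h in H[-3:])
        if sc<15:
            H2=route(q3,w,.02);sc2=sum(h[1]+h[2] for h in H2[-3:])
            print(f,tau,[np.round(m[0],2).tolist() for m in mid],ang,round(sc,1),round(sc2,1),H[0][0].round(2).tolist(),H[1][0].round(2).tolist(),H[-1][0].round(2).tolist(),flush=True)
    print(n)
E
timeout 500 python3 srch.py
```

```text
-60 55 [[0.49, -0.23, 0.35], [0.48, -0.32, 0.31]] [[-0.29, 0.3, -0.91], [0.05, -0.79, -0.61]] 0.2 0.3 [0.84, 0.77, -0.84, 1.3, 0.27, 1.61, 0.8] [0.68, 0.82, -1.13, 2.06, 1.46, 1.71, 2.07] [-0.04, 1.27, -1.11, 2.32, 1.53, 1.63, 1.38]
-50 55 [[0.55, -0.16, 0.34], [0.43, -0.22, 0.41]] [[-0.04, 0.56, -0.83], [-0.31, 0.27, -0.91]] 0.1 0.2 [0.83, 0.76, -0.71, 1.39, -0.1, 1.31, 0.33] [0.89, 0.63, -0.86, 1.38, 0.21, 1.68, 0.89] [-0.04, 1.3, -1.15, 2.42, 1.61, 1.7, 1.42]
-60 50 [[0.41, 0.08, 0.32], [0.44, -0.09, 0.41]] [[0.15, 0.66, -0.73], [-0.67, -0.4, -0.63]] 0.6 0.5 [0.96, 0.59, -1.12, 2.23, -0.45, 0.46, 0.14] [0.3, 0.82, -0.93, 1.36, 0.54, 2.09, 1.44] [-0.12, 1.29, -1.06, 2.32, 1.51, 1.68, 1.31]
-60 55 [[0.5, -0.03, 0.39], [0.47, -0.24, 0.31]] [[0.26, 0.11, -0.96], [-0.17, 0.27, -0.95]] 0.0 0.3 [-0.17, 0.25, 0.29, 1.94, -0.31, 0.73, -0.87] [0.73, 0.64, -0.43, 1.51, 0.06, 1.3, 0.89] [-0.18, 1.13, -0.82, 2.33, 1.56, 1.33, 1.36]
-45 50 [[0.5, 0.01, 0.38], [0.54, -0.16, 0.3]] [[-0.14, 0.28, -0.95], [-0.07, -0.69, -0.72]] 0.3 0.2 [0.51, 0.53, -0.74, 1.58, 0.04, 1.25, 0.26] [0.44, 0.94, -1.28,
[... 28229 characters left out ...]

-45 50 [[0.4, 0.04, 0.41], [0.42, 0.06, 0.4]] [[-0.08, 0.08, -0.99], [0.19, -0.63, -0.75]] 0.1 0.2 [0.41, 0.27, -0.75, 1.83, 0.09, 1.16, 0.47] [0.11, 0.67, -1.43, 1.94, 0.9, 1.9, 1.84] [-0.11, 1.36, -1.14, 2.47, 1.63, 1.82, 1.36]
-50 50 [[0.53, 0.04, 0.39], [0.51, -0.31, 0.34]] [[-0.63, 0.37, -0.69], [-0.1, -0.35, -0.93]] 0.1 0.3 [0.4, 0.95, -0.97, 1.05, 0.07, 1.93, 0.55] [0.95, 0.9, -1.47, 1.61, 1.14, 1.76, 2.28] [-0.11, 1.33, -1.11, 2.42, 1.59, 1.77, 1.34]
-45 50 [[0.41, -0.14, 0.32], [0.51, -0.02, 0.4]] [[0.48, 0.35, -0.8], [-0.46, 0.4, -0.79]] 0.5 0.4 [1.38, 0.45, -1.02, 2.26, -0.53, 0.37, 0.0] [0.62, 0.85, -1.08, 1.23, 0.15, 1.76, 0.46] [-0.11, 1.36, -1.15, 2.47, 1.63, 1.83, 1.36]
3928
```

```bash
cat > plan.py <<'E'
from srch import *
from scipy.spatial.transform import Rotation as R
def pick(roll): return ori(-50,47,roll)
for rl in (12,-12):
    M=pick(rl).as_matrix();print('roll',rl,'left end dz',(-M[2,1]*93).round(1),'y',M[:,1].round(2))
Qf=pick(-12) if -pick(-12).as_matrix()[2,1]>0 else pick(12)
W=[([.45,-.05,.36],ori(90,75)),([.45,-.05,.36],ori(179,78)),([.42,-.03,.34],ori(-120,65)),([.40,.03,.28],Qf),([.42,.03,.16],Qf),([.48,.03,.18],Qf),([.50,.03,.20],Qf),([.437,.03,.043],Qf)]
if __name__=='__main__':
    q3=np.array(D[2][0])
    for post in(0,.02):
        for (p,Q),h in zip(W,route(q3,W,post)): print(p,h[0].round(2).tolist(),round(h[1],1),round(h[2],1))
E
python3 plan.py
```

```text
roll 12 left end dz 13.2 y [-0.85 -0.51 -0.14]
roll -12 left end dz -13.2 y [-0.65 -0.75  0.14]
[0.45, -0.05, 0.36] [0.58, 0.38, -0.55, 1.84, -0.08, 0.99, 0.1] 0.2 0.0
[0.45, -0.05, 0.36] [0.59, 0.54, -0.96, 1.69, 0.37, 1.34, 1.09] 0.1 0.0
[0.42, -0.03, 0.34] [0.41, 0.63, -1.15, 1.82, 0.67, 1.55, 1.64] 0.0 0.0
[0.4, 0.03, 0.28] [-0.06, 0.66, -1.22, 2.43, 1.16, 1.49, 1.49] 0.3 0.0
[0.42, 0.03, 0.16] [-0.18, 0.99, -1.06, 2.5, 1.4, 1.55, 1.18] 0.0 0.0
[0.48, 0.03, 0.18] [-0.05, 0.93, -1.05, 2.34, 1.46, 1.54, 1.46] 0.0 0.0
[0.5, 0.03, 0.2] [-0.01, 0.89, -1.06, 2.28, 1.45, 1.53, 1.57] 0.1 0.0
[0.437, 0.03, 0.043] [-0.2, 1.28, -0.92, 2.46, 1.64, 1.65, 1.04] 0.0 0.0
[0.45, -0.05, 0.36] [0.59, 0.38, -0.58, 1.84, -0.07, 0.99, 0.08] 0.2 0.0
[0.45, -0.05, 0.36] [0.6, 0.55, -0.98, 1.69, 0.38, 1.35, 1.08] 0.2 0.0
[0.42, -0.03, 0.34] [0.41, 0.63, -1.15, 1.82, 0.67, 1.56, 1.64] 0.1 0.0
[0.4, 0.03, 0.28] [-0.08, 0.64, -1.18, 2.43, 1.16, 1.45, 1.5] 0.2 0.0
[0.42, 0.03, 0.16] [-0.23, 0.94, -0.94, 2.51, 1.43, 1.44, 1.18] 0.1 0.0
[0.48, 0.03, 0.18] [-0.15, 0.85, -0.84, 2.35, 1.48, 1.35, 1.46] 0.1 0.0
[0.5, 0.03, 0.2] [-0.14, 0.79, -0.8, 2.29, 1.46, 1.31, 1.57] 0.2 0.0
[0.437, 0.03, 0.043] [-0.34, 1.18, -0.65, 2.46, 1.71, 1.39, 0.98] 0.0 0.0
```

```bash
cat > goto.py <<'E'
import sys
from plan import *
from h import r
def to(p,Q):
    s=r.get_state();G=R.from_quat(s['eef_rot']);d=G.inv().apply(np.array(p)-s['tool_pos'])*1e3;v=np.degrees((G.inv()*Q).as_rotvec())
    print('p',s['tool_pos'].round(4),'q',s['q'].round(2).tolist(),'t',round(s['clock'],2),'F',s['contact_force'].round(1))
    print('shift',d.round(1),'turn',v.round(1),'rows',round(max(np.linalg.norm(d)/60,np.linalg.norm(v)/10),1))
E
cat > g.py <<'E'
from goto import *
i=int(sys.argv[1]);to(*W[i])
E
python3 g.py 0 | tail -2
```

```text
p [ 0.4033 -0.0442  0.2907] q [0.01, 0.21, 0.0, 2.47, -0.59, 0.05, -0.93] t 1.4 F [ 0.4 -0.6  0.5]
shift [ 70.6   8.  -44.4] turn [ 29.2  -7.2 -82.4] rows 8.8
```

>>> move_arm(
  motion=[
    [14, 2, -9, 3, -1, -9, 1],
    [28, 3, -18, 7, -2, -18, 1],
    [42, 5, -27, 10, -3, -28, 1],
    [56, 6, -36, 13, -3, -37, 1],
    [70, 8, -44, 16, -4, -46, 1],
  ],
)

```text
clock: 2.02
tool_pos: [0.4504, -0.0528, 0.3602]
eef_rot: [0.887, 0.431, 0.155, -0.054]
contact_force: [0.5, -0.4, 0.7]
opening: 0.005
finger_force: 0.0
```

```bash
python3 g.py 0 | tail -2;python3 g.py 1 | tail -1
```

```text
p [ 0.4504 -0.0528  0.3602] q [0.39, 0.25, -0.23, 2.04, -0.33, 0.7, -0.26] t 2.02 F [ 0.5 -0.4  0.7]
shift [ 1.8 -2.   0.7] turn [ 13.2  -3.  -36.3] rows 3.9
shift [ 1.8 -2.   0.7] turn [  35.    -1.4 -122.7] rows 12.8
```

Going as predicted; on towards W1.

>>> move_arm(
  motion=[
    [1, -1, 0, 3, 0, -9, 1],
    [1, -1, 0, 6, 0, -19, 1],
    [2, -2, 0, 9, 0, -29, 1],
    [2, -2, 0, 12, 0, -39, 1],
    [2, -2, 0, 14, 0, -48, 1],
  ],
)

```text
clock: 2.65
tool_pos: [0.4504, -0.05, 0.3601]
eef_rot: [0.623, 0.769, 0.112, -0.091]
contact_force: [1.2, 0.4, -0.0]
opening: 0.003
finger_force: 0.0
```

```bash
python3 g.py 1 | tail -2;python3 g.py 2 | tail -1
```

```text
p [ 0.4504 -0.05    0.3601] q [0.5, 0.37, -0.41, 1.84, -0.17, 1.0, 0.41] t 2.65 F [ 1.2  0.4 -0. ]
shift [ 0.  -0.4  0.1] turn [ 21.7  -1.3 -74.5] rows 7.8
shift [ 19.4 -26.9  25. ] turn [  50.3    8.1 -129.2] rows 13.9
```

>>> move_arm(
  motion=[
    [0, 0, 0, 3, 0, -9.5, 1],
    [0, 0, 0, 6, 0, -19, 1],
    [0, 0, 0, 9, 0, -29, 1],
    [0, 0, 0, 12, 0, -39, 1],
    [0, 0, 0, 15, 0, -49, 1],
  ],
)

```text
clock: 3.28
tool_pos: [0.4503, -0.05, 0.3601]
eef_rot: [0.232, 0.965, 0.041, -0.115]
contact_force: [0.5, 0.5, 0.4]
opening: 0.004
finger_force: 0.0
```

```bash
python3 g.py 2 | tail -2;python3 g.py 3 | tail -1
```

```text
p [ 0.4503 -0.05    0.3601] q [0.46, 0.47, -0.58, 1.69, 0.1, 1.25, 0.96] t 3.27 F [0.5 0.5 0.4]
shift [30.1  3.4 28.3] turn [ 30.3  10.  -82. ] rows 8.8
shift [59.3 45.9 98.6] turn [  72.9    1.9 -128.7] rows 14.8
```

>>> move_arm(
  motion=[
    [3, 0, 3, 3, 1, -9, 1],
    [7, 1, 7, 7, 2, -19, 1],
    [10, 1, 10, 10, 3, -28, 1],
    [13, 2, 13, 14, 4, -37, 1],
    [17, 2, 16, 17, 5.5, -46, 1],
  ],
)

```text
clock: 3.9
tool_pos: [0.4333, -0.038, 0.3488]
eef_rot: [-0.183, 0.968, -0.045, -0.167]
contact_force: [0.8, 0.2, -0.8]
opening: 0.002
finger_force: 0.0
```

```bash
python3 g.py 2 | tail -2;python3 g.py 3 | tail -1
```

```text
p [ 0.4333 -0.038   0.3488] q [0.35, 0.53, -0.74, 1.7, 0.38, 1.41, 1.43] t 3.9 F [ 0.8  0.2 -0.8]
shift [ 6.  12.5 11.1] turn [ 13.2   4.4 -36. ] rows 3.9
shift [-17.2  77.3  64.7] turn [ 55.4   8.2 -82.4] rows 10.0
```

Now head straight for W3 (10 rows).

>>> move_arm(
  motion=[
    [1, 8, 6, 5, 1, -8, 1],
    [1, 16, 12, 11, 2, -16, 1],
    [1, 24, 18, 16, 3, -25, 1],
    [1, 31, 24, 22, 4, -33, 1],
    [0, 38, 30, 28, 4, -41, 1],
  ],
)

```text
clock: 4.53
tool_pos: [0.4105, -0.0066, 0.3194]
eef_rot: [-0.539, 0.798, -0.219, -0.156]
contact_force: [-0.4, 1.3, 0.1]
opening: 0.004
finger_force: 0.0
```

```bash
python3 g.py 3 | tail -2
```

```text
p [ 0.4105 -0.0066  0.3194] q [0.09, 0.51, -0.86, 2.02, 0.77, 1.34, 1.57] t 4.53 F [-0.4  1.3  0.1]
shift [-44.3  28.7  14.8] turn [ 27.4   3.8 -41.4] rows 5.0
```

>>> move_arm(
  motion=[
    [-8, 7, 4, 5.5, 1, -8, 1],
    [-16, 14, 7, 11, 2, -16.5, 1],
    [-25, 20, 10, 16.5, 3, -25, 1],
    [-34, 25, 13, 22, 3.5, -33, 1],
    [-44, 29, 15, 27.4, 4, -41.4, 1],
  ],
)

```text
clock: 5.15
tool_pos: [0.3997, 0.0299, 0.2801]
eef_rot: [0.797, -0.479, 0.347, 0.12]
contact_force: [0.2, -0.7, 0.0]
opening: 0.003
finger_force: 0.0
```

```bash
python3 g.py 3 | tail -2
python3 - <<'E'
from h import *
snap('scene','s2'); snap('top','t2'); snap('wrist','w2')
E
```

```text
p [0.3997 0.0299 0.2801] q [-0.19, 0.58, -0.97, 2.44, 1.19, 1.31, 1.54] t 5.15 F [ 0.2 -0.7  0. ]
shift [ 0.  -0.3  0.1] turn [ 0.  -0.1  0.1] rows 0.0
```

View pics/s2.png

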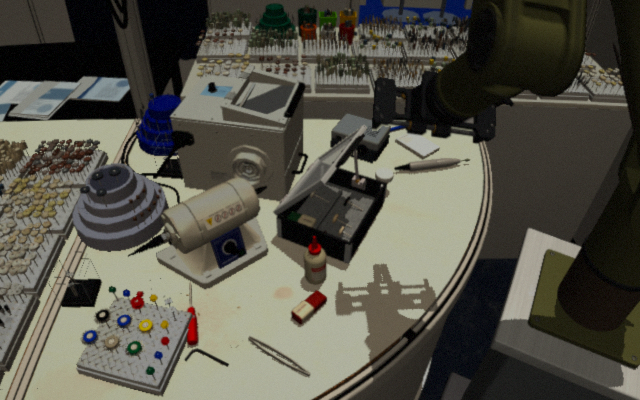

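View pics/w2.png

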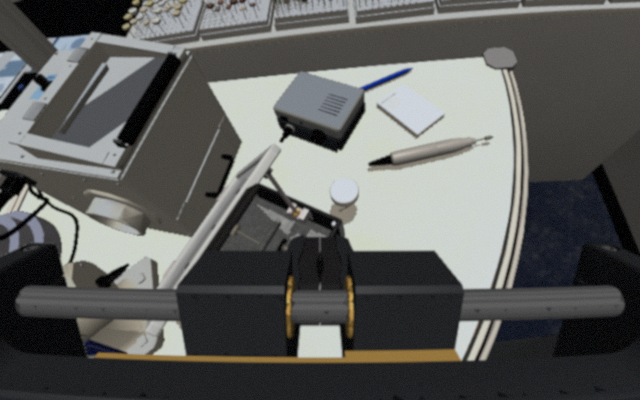

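```bash
cat > clr.py <<'E'
from srch import *
import h
yaw=.045;c=np.array([.4525,.0365]);ex=np.array([np.cos(yaw),np.sin(yaw)]);ey=np.array([-ex[1],ex[0]])  # front mid of tray
def body(T,Q):
    g=np.array([[a,b,-s] for a in np.linspace(-.0375,.0375,5) for b in np.linspace(-.0935,.0935,12) for s in np.linspace(.064,.2,8)])
    return Q.apply(g)+T
def box(P,lo_,hi_):
    l=np.c_[(P[:,:2]-c)@ex,(P[:,:2]-c)@ey,P[:,2]];d=np.maximum(np.maximum(lo_-l,l-hi_),0);return np.linalg.norm(d,axis=1).min()
def clear(T,Q):
    P=body(T,Q)
    tray=min(box(P,np.array([0,-.1,0]),np.array([.16,.1,.073])),box(P,np.array([-.022,-.05,.06]),np.array([0,.05,.071])))
    def cyl(xy,r,hh): return np.hypot(np.maximum(np.hypot(*(P[:,:2]-xy).T)-r,0),np.maximum(P[:,2]-hh,0)).min()
    return np.array([tray,cyl([.492,.187],.0205,.113),cyl([.48,-.104],.021,.049),P[:,2].min()])*1e3
def contact(Q,half=.010,s=.02): # offset TCP->point where lip edge line touches: best of two top edges at depth s
    x,y,z=Q.as_matrix().T; n=np.cross([ey[0],ey[1],0],z); n*=np.sign(n[2]); n/=np.linalg.norm(n)
    e=max(((a*.009*x+b*half*y) for a in(1,-1) for b in(1,-1)),key=lambda v:v@n); return e-s*z,n
if __name__=='__main__':
    s=h.snap('top');print(h.plane(s,[(288,237.5),(385.6,232.8)],.062).round(4))
    lip=np.r_[c-.022*ex,.062];rows=[];q0=np.array([-.2,1.28,-.92,2.46,1.64,1.65,1.04])
    for f in(-35,-40,-45,-50,-55,-60):
      for t in(40,45,50,55,60):
        for rl in(0,10,20,30):
          for dy in (-.03,-.01,.01,.03):
            Q=ori(f,t,rl);o,n=contact(Q);T=lip+np.r_[ey*dy,0]-o;cl=clear(T,Q)
            if cl[0]>12 and cl[1]>15 and cl[2]>12 and cl[3]>12: rows.append((n[2],f,t,rl,dy,T,cl.round(0)))
    rows.sort(key=lambda r:-r[0]);k=0
    for rw in rows:
        q,e,a=ik(rw[5],ori(*rw[1:4]),q0,.003)
        if e<1 and a<.5: print(round(rw[0],2),rw[1:5],rw[5].round(3),rw[6],q.round(2).tolist());k+=1
        if k>8: break
E
python3 clr.py
```

```text
[[ 0.4489  0.133   0.062 ]
 [ 0.457  -0.0641  0.062 ]]
0.66 (-40, 40, 30, 0.03) [0.432 0.058 0.039] [ 14.  18. 170.  20.] [-0.36, 1.39, -0.89, 2.53, 1.66, 1.83, 0.59]
0.66 (-40, 40, 10, 0.03) [0.43  0.054 0.041] [ 14.  27. 161.  41.] [-0.37, 1.38, -0.86, 2.54, 1.67, 1.8, 0.92]
0.66 (-40, 40, 20, 0.03) [0.431 0.056 0.04 ] [ 16.  21. 166.  30.] [-0.37, 1.39, -0.87, 2.53, 1.66, 1.81, 0.76]
0.66 (-40, 40, 0, 0.03) [0.43  0.052 0.042] [ 13.  30. 156.  55.] [-0.38, 1.38, -0.84, 2.55, 1.67, 1.78, 1.09]
0.63 (-45, 40, 20, 0.03) [0.43  0.056 0.04 ] [ 13.  16. 171.  30.] [-0.35, 1.36, -0.88, 2.47, 1.61, 1.77, 0.78]
0.59 (-40, 45, 0, 0.03) [0.429 0.053 0.041] [ 15.  30. 152.  60.] [-0.31, 1.33, -0.88, 2.55, 1.71, 1.72, 1.17]
0.59 (-40, 45, 10, 0.03) [0.429 0.055 0.04 ] [ 15.  27. 158.  48.] [-0.31, 1.34, -0.9, 2.55, 1.7, 1.73, 1.0]
0.59 (-40, 45, 20, 0.03) [0.43  0.057 0.039] [ 18.  20. 164.  37.] [-0.3, 1.35, -0.92, 2.54, 1.69, 1.75, 0.84]
0.59 (-40, 45, 30, 0.01) [0.431 0.039 0.039] [ 12.  32. 152.  28.] [-0.13, 1.51, -1.22, 2.56, 1.61, 2.09, 0.74]
```

```bash
cat > arc.py <<'E'
import sys
from clr import *
from goto import to
import io,contextlib
Q=ori(-43,42,12);o,n=contact(Q);ex3=np.r_[ex,0];c0=np.array([.453,.0345])
hinge=np.r_[c0+.16*ex,.062]
def T(th,gap=0,dy=.03):
    L=hinge-.182*np.cos(th)*ex3+np.r_[ey*dy,0]+np.array([0,0,.182*np.sin(th)])
    return L-o-gap*np.array([ex3[0]*np.sin(th),ex3[1]*np.sin(th),np.cos(th)])
if __name__=='__main__':
    for a in sys.argv[1:]:
        th,g=map(float,a.split(','));p=T(th,g/1e3);print('th',th,'gap',g,'->',p.round(4),clear(p,Q).round(0)[1:]);to(p,Q)
E
python3 arc.py 0.87,60 0.87,25 2>&1 | grep -v roll
```

```text
th 0.87 gap 60.0 -> [0.4486 0.0534 0.1409] [ 58. 207. 142.]
p [0.3997 0.0293 0.2804] q [-0.18, 0.58, -0.97, 2.43, 1.19, 1.31, 1.54] t 5.35 F [-0.6 -0.5 -0.3]
shift [-95.3 -34.1 110.3] turn [ 6.3  3.7 -5.2] rows 2.5
th 0.87 gap 25.0 -> [0.4753 0.0546 0.1635] [ 79. 209. 165.]
p [0.3997 0.0293 0.2804] q [-0.18, 0.58, -0.97, 2.43, 1.19, 1.31, 1.54] t 5.35 F [-0.6 -0.5 -0.3]
shift [-73.1 -60.7 104.8] turn [ 6.3  3.7 -5.2] rows 2.4
```

>>> move_arm(
  motion=[
    [-32, -7, 28, 1.5, 1, -1, 1],
    [-60, -15, 56, 3, 2, -2.5, 1],
    [-80, -25, 84, 5, 3, -4, 1],
    [-95, -34, 110, 6.3, 3.7, -5.2, 1],
    [-95, -34, 110, 6.3, 3.7, -5.2, 1],
  ],
)

```text
clock: 5.98
tool_pos: [0.4484, 0.0525, 0.1397]
eef_rot: [0.81, -0.423, 0.392, 0.11]
contact_force: [-0.2, -0.7, 0.5]
opening: 0.003
finger_force: 0.0
```

```bash
python3 arc.py 0.87,15 2>&1 | grep -v roll
python3 - <<'E'
from h import *
a=snap('scene','s3')['frame'][100:270,240:470];b=snap('top')['frame'][130:260,250:430]
a=cv2.resize(a,(540,400));b=cv2.resize(b,(540,390)) if 0 else cv2.resize(b,(260,188))
cv2.imwrite('pics/m3.png',cv2.convertScaleAbs(cv2.cvtColor(np.hstack([a,np.vstack([b,np.zeros((212,260,3),np.uint8)])]),cv2.COLOR_RGB2BGR),alpha=1.5))
E
```

```text
th 0.87 gap 15.0 -> [0.4829 0.0549 0.17  ] [ 84. 210. 171.]
p [0.4484 0.0525 0.1397] q [-0.36, 1.02, -0.79, 2.5, 1.56, 1.49, 1.14] t 5.97 F [-0.2 -0.7  0.5]
shift [ 32.2 -32.7  -2.7] turn [ 0.2 -0.1 -0. ] rows 0.8
```

View pics/m3.png

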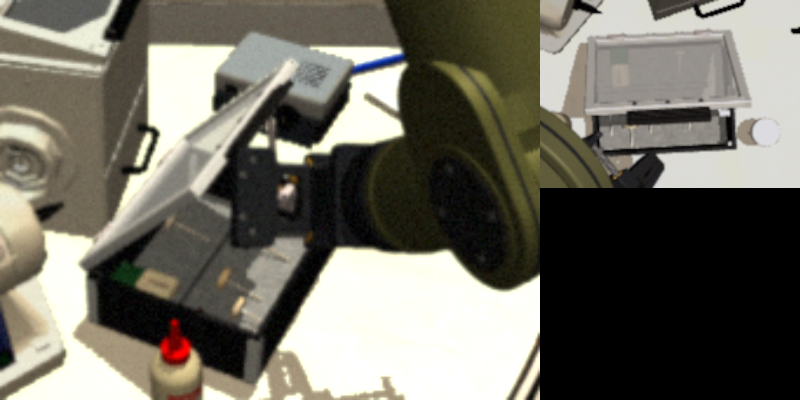

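>>> move_arm(
  motion=[
    [8, -8, -1, 0, 0, 0, 1],
    [16, -16, -1, 0, 0, 0, 1],
    [24, -25, -2, 0, 0, 0, 1],
    [32, -33, -3, 0, 0, 0, 1],
  ],
)

```text
clock: 6.58
tool_pos: [0.4834, 0.0562, 0.1741]
eef_rot: [0.81, -0.422, 0.393, 0.107]
contact_force: [0.7, -0.7, 0.2]
opening: 0.002
finger_force: 0.0
```

```bash
python3 arc.py 0.87,0 0.95,0 1.03,0 1.06,0 2>&1 | grep -v roll
```

```text
th 0.87 gap 0.0 -> [0.4944 0.0554 0.1796] [ 93. 212. 181.]
p [0.4834 0.0562 0.1741] q [-0.28, 0.91, -0.8, 2.41, 1.56, 1.44, 1.35] t 6.58 F [ 0.7 -0.7  0.2]
shift [ 8.1 -8.9  2.7] turn [-0.2 -0.1 -0.1] rows 0.2
th 0.95 gap 0.0 -> [0.5059 0.0559 0.1886] [102. 214. 190.]
p [0.4834 0.0562 0.1741] q [-0.28, 0.91, -0.8, 2.41, 1.56, 1.44, 1.35] t 6.58 F [ 0.7 -0.7  0.2]
shift [ 18.2 -19.4   2.7] turn [-0.2 -0.1 -0.1] rows 0.4
th 1.03 gap 0.0 -> [0.518  0.0565 0.1966] [110. 216. 198.]
p [0.4834 0.0562 0.1741] q [-0.28, 0.91, -0.8, 2.41, 1.56, 1.44, 1.35] t 6.58 F [ 0.7 -0.7  0.2]
shift [ 27.7 -30.3   3.7] turn [-0.2 -0.1 -0.1] rows 0.7
th 1.06 gap 0.0 -> [0.5228 0.0567 0.1993] [113. 216. 200.]
p [0.4834 0.0562 0.1741] q [-0.28, 0.91, -0.8, 2.41, 1.56, 1.44, 1.35] t 6.58 F [ 0.7 -0.7  0.2]
shift [ 31.2 -34.5   4.4] turn [-0.2 -0.1 -0.1] rows 0.8
```

Push slowly up to about 0.95 and watch the force.

>>> move_arm(
  motion=[
    [4, -4, 1, 0, 0, 0, 1],
    [8, -8, 2, 0, 0, 0, 1],
    [11, -12, 2, 0, 0, 0, 1],
    [15, -16, 3, 0, 0, 0, 1],
    [18, -19, 3, 0, 0, 0, 1],
  ],
)

```text
clock: 7.2
tool_pos: [0.5054, 0.056, 0.1857]
eef_rot: [0.811, -0.421, 0.392, 0.108]
contact_force: [-0.3, 0.5, -1.8]
opening: 0.006
finger_force: 0.5
```

```bash
cat > lid.py <<'E'
from arc import *
from h import *
def lidangle():
    b=snap('top');H,W=b['z_map'].shape
    vv,uu=np.mgrid[140:240:2,270:410:2];uv=np.c_[uu.ravel(),vv.ravel()];P=depth(b,uv)
    l=(P[:,:2]-c0)@ex;m=(P[:,:2]-c0)@ey
    k=(np.abs(m)<.105)&(np.abs(m)>.085)&(l>.03)&(l<.15)&(P[:,2]>.066)&(P[:,2]<.3)
    x=l[k]-.16;z=P[k,2]-.062
    a=np.arctan2(z,-x); return k.sum(),np.median(a).round(3),np.percentile(a,[20,80]).round(3)
if __name__=='__main__': print(lidangle())
E
python3 lid.py 2>&1|grep -v roll; python3 arc.py 1.03,0 2>&1 | grep -v roll
```

```text
(np.int64(257), np.float64(1.092), array([1.04 , 1.195]))
th 1.03 gap 0.0 -> [0.518  0.0565 0.1966] [110. 216. 198.]
p [0.5057 0.056  0.186 ] q [-0.23, 0.88, -0.8, 2.35, 1.57, 1.42, 1.46] t 7.25 F [-0.2 -0.5 -0.3]
shift [ 11.6 -11.4  -0.6] turn [-0.1 -0.   0.1] rows 0.3
```

```bash
python3 - <<'E'
s=open('lid.py').read()
a=s.index("    k=");b=s.index("if __name__")
s=s[:a]+"""    k=(m<-.084)&(m>-.102)&(l>.02)&(l<.165)&(P[:,2]>.07)&(P[:,2]<.3)
    g=cv2.fitLine(np.c_[l[k],P[k,2]].astype(np.float32),cv2.DIST_HUBER,0,.01,.01).ravel()
    return k.sum(),round(float(np.arctan2(abs(g[1]),abs(g[0]))),3)
"""+s[b:]
open('lid.py','w').write(s)
E
python3 lid.py | grep -v roll
```

```text
(np.int64(92), 0.97)
```

>>> move_arm(
  motion=[
    [2, -2, 0, 0, 0, 0, 1],
    [4, -4, 0, 0, 0, 0, 1],
    [6, -6, 0, 0, 0, 0, 1],
    [8, -8, 0, 0, 0, 0, 1],
  ],
)

```text
clock: 7.8
tool_pos: [0.5141, 0.0561, 0.1929]
eef_rot: [0.811, -0.421, 0.392, 0.108]
contact_force: [-0.8, -0.2, -1.8]
opening: 0.003
finger_force: 0.5
```

```bash
python3 lid.py | grep -v roll;python3 -c "
from h import *
s=r.get_state();print(s['contact_force'],s['tool_pos'])
a=snap('scene')['frame'][100:270,240:470];cv2.imwrite('pics/m4.png',cv2.convertScaleAbs(cv2.cvtColor(cv2.resize(a,(690,510)),cv2.COLOR_RGB2BGR),alpha=1.6))"
```

```text
(np.int64(87), 1.028)
[-1.81395852 -0.0829429  -1.49809281] [0.51441352 0.05603618 0.19314398]
```

View pics/m4.png

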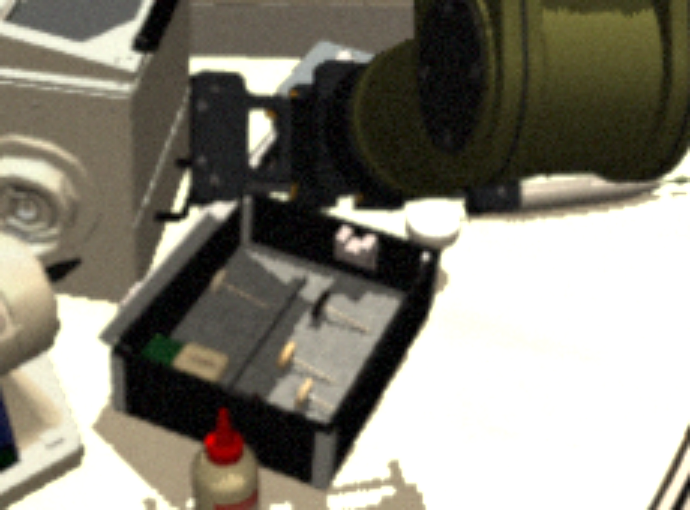

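The bracket at (355,245) is empty and the force reads about 1.8 N, so the prop has folded and the lid rests on the fingers. Lid angle is about 1.03. Next I compute the lowering arc.

```bash
cat > low.py <<'E'
from arc import *
th0,st,calls=map(float,sys.argv[1:4])
for k in range(int(calls)):
    a=th0-5*k*st;print(round(a,3),'->',round(a-5*st,3),[Q.inv().apply((T(a-st*(j+1))-T(a))*1e3).round(1).tolist() for j in range(5)])
E
python3 low.py 1.003 .03 4 | grep -v roll
```

```text
1.003 -> 0.853 [[-3.6, 4.1, -0.4], [-7.3, 8.1, -0.6], [-11.0, 12.1, -0.7], [-14.8, 16.0, -0.6], [-18.6, 19.9, -0.4]]
0.853 -> 0.703 [[-3.9, 3.8, 0.3], [-7.9, 7.5, 0.8], [-11.9, 11.2, 1.4], [-15.9, 14.7, 2.2], [-20.0, 18.2, 3.0]]
0.703 -> 0.553 [[-4.1, 3.4, 1.0], [-8.3, 6.7, 2.2], [-12.5, 10.0, 3.5], [-16.7, 13.1, 4.9], [-21.0, 16.2, 6.4]]
0.553 -> 0.403 [[-4.3, 3.0, 1.7], [-8.6, 5.8, 3.5], [-12.9, 8.6, 5.4], [-17.2, 11.2, 7.5], [-21.5, 13.7, 9.7]]
```

>>> move_arm(
  motion=[
    [-3.6, 4, -0.4, 0, 0, 0, 1],
    [-7.3, 8, -0.6, 0, 0, 0, 1],
    [-11, 12, -0.7, 0, 0, 0, 1],
    [-14.8, 16, -0.6, 0, 0, 0, 1],
    [-18.6, 20, -0.4, 0, 0, 0, 1],
  ],
)

```text
clock: 8.52
tool_pos: [0.4918, 0.055, 0.1761]
eef_rot: [0.811, -0.421, 0.392, 0.108]
contact_force: [-0.8, 0.3, 0.0]
opening: 0.005
finger_force: 0.5
```

```bash
python3 lid.py | grep -v roll; python3 arc.py .853,0 | grep -v roll
```

```text
(np.int64(105), 0.881)
th 0.853 gap 0.0 -> [0.4921 0.0553 0.1776] [ 91. 212. 179.]
p [0.4913 0.055  0.1756] q [-0.26, 0.91, -0.8, 2.39, 1.57, 1.44, 1.39] t 8.57 F [-2.   0.3 -0.2]
shift [ 1.5 -1.1 -1.1] turn [-0.1  0.   0.2] rows 0.0
```

>>> move_arm(
  motion=[
    [-3.9, 3.8, 0.3, 0, 0, 0, 1],
    [-7.9, 7.5, 0.8, 0, 0, 0, 1],
    [-11.9, 11.2, 1.4, 0, 0, 0, 1],
    [-15.9, 14.7, 2.2, 0, 0, 0, 1],
    [-20, 18.2, 3, 0, 0, 0, 1],
  ],
)

```text
clock: 9.2
tool_pos: [0.4728, 0.0541, 0.1567]
eef_rot: [0.811, -0.421, 0.392, 0.108]
contact_force: [-2.4, -0.4, 0.2]
opening: 0.002
finger_force: 0.7
```

```bash
python3 lid.py | grep -v roll; python3 arc.py .703,0 | grep -v roll
```

```text
(np.int64(121), 0.723)
th 0.703 gap 0.0 -> [0.4729 0.0545 0.1582] [ 73. 206. 159.]
p [0.4723 0.054  0.1562] q [-0.3, 0.96, -0.79, 2.44, 1.58, 1.46, 1.27] t 9.25 F [-2.2 -0.8 -1.4]
shift [ 1.4 -1.1 -1.2] turn [-0.1  0.   0.2] rows 0.0
```

Tracking well.

>>> move_arm(
  motion=[
    [-4.1, 3.4, 1, 0, 0, 0, 1],
    [-8.3, 6.7, 2.2, 0, 0, 0, 1],
    [-12.5, 10, 3.5, 0, 0, 0, 1],
    [-16.7, 13.1, 4.9, 0, 0, 0, 1],
    [-21, 16.2, 6.4, 0, 0, 0, 1],
  ],
)

```text
clock: 9.88
tool_pos: [0.4567, 0.0532, 0.1346]
eef_rot: [0.811, -0.421, 0.392, 0.108]
contact_force: [-2.4, -0.2, 0.9]
opening: 0.003
finger_force: 1.0
```

```bash
python3 lid.py | grep -v roll; python3 arc.py .553,0 | grep -v roll
```

```text
(np.int64(132), 0.571)
th 0.553 gap 0.0 -> [0.4569 0.0537 0.1361] [ 53. 199. 137.]
p [0.4563 0.0533 0.1341] q [-0.34, 1.03, -0.79, 2.48, 1.59, 1.49, 1.16] t 9.93 F [-3.4 -0.3 -0.2]
shift [ 1.4 -1.1 -1.3] turn [-0.1  0.   0.1] rows 0.0
```

>>> move_arm(
  motion=[
    [-4.3, 3, 1.7, 0, 0, 0, 1],
    [-8.6, 5.8, 3.5, 0, 0, 0, 1],
    [-12.9, 8.6, 5.4, 0, 0, 0, 1],
    [-17.2, 11.2, 7.5, 0, 0, 0, 1],
    [-21.5, 13.7, 9.7, 0, 0, 0, 1],
  ],
)

```text
clock: 10.55
tool_pos: [0.4443, 0.0527, 0.1103]
eef_rot: [0.811, -0.421, 0.392, 0.108]
contact_force: [-3.7, -1.0, 1.3]
opening: 0.01
finger_force: 1.5
```

```bash
python3 lid.py | grep -v roll; python3 arc.py .403,0 | grep -v roll;python3 low.py .403 .025 4 | grep -v roll; python3 -c "
from h import *
a=snap('scene')['frame'][100:270,240:470];cv2.imwrite('pics/m5.png',cv2.convertScaleAbs(cv2.cvtColor(cv2.resize(a,(690,510)),cv2.COLOR_RGB2BGR),alpha=1.6))"
```

```text
(np.int64(137), 0.417)
th 0.403 gap 0.0 -> [0.4444 0.0532 0.1119] [ 31. 190. 113.]
p [0.4439 0.0527 0.1097] q [-0.38, 1.11, -0.78, 2.51, 1.61, 1.52, 1.05] t 10.6 F [-3.9 -0.1 -0.6]
shift [ 1.4 -1.  -1.5] turn [-0.1  0.   0.1] rows 0.0
0.403 -> 0.278 [[-3.6, 2.0, 1.9], [-7.2, 4.0, 3.9], [-10.8, 5.9, 6.0], [-14.4, 7.6, 8.2], [-17.9, 9.4, 10.4]]
0.278 -> 0.153 [[-3.6, 1.6, 2.3], [-7.1, 3.2, 4.7], [-10.6, 4.6, 7.2], [-14.2, 6.0, 9.7], [-17.6, 7.3, 12.3]]
0.153 -> 0.028 [[-3.5, 1.2, 2.7], [-6.9, 2.3, 5.4], [-10.3, 3.3, 8.3], [-13.7, 4.3, 11.1], [-17.1, 5.1, 14.1]]
0.028 -> -0.097 [[-3.3, 0.8, 3.0], [-6.6, 1.4, 6.1], [-9.9, 2.0, 9.2], [-13.1, 2.5, 12.4], [-16.3, 2.9, 15.6]]
```

View pics/m5.png

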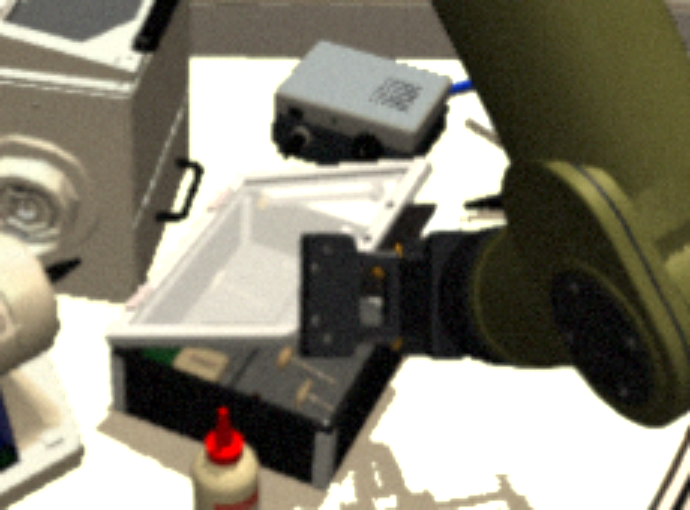

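The lid is following at about 0.42 rad, resting on the fingers. The bottle at (225,450) is clear of the gripper.

>>> move_arm(
  motion=[
    [-3.6, 2, 1.9, 0, 0, 0, 1],
    [-7.2, 4, 3.9, 0, 0, 0, 1],
    [-10.8, 5.9, 6, 0, 0, 0, 1],
    [-14.4, 7.6, 8.2, 0, 0, 0, 1],
    [-17.9, 9.4, 10.4, 0, 0, 0, 1],
  ],
)

```text
clock: 11.28
tool_pos: [0.4365, 0.0522, 0.0888]
eef_rot: [0.811, -0.421, 0.392, 0.108]
contact_force: [-5.4, -0.7, -0.4]
opening: 0.005
finger_force: 2.2
```

```bash
python3 lid.py | grep -v roll; python3 arc.py .278,0 | grep -v roll
```

```text
(np.int64(132), 0.309)
th 0.278 gap 0.0 -> [0.4368 0.0528 0.0905] [ 18. 181.  92.]
p [0.4363 0.0523 0.0883] q [-0.4, 1.17, -0.76, 2.53, 1.63, 1.55, 0.98] t 11.32 F [-5.5 -0.2  0.1]
shift [ 1.4 -1.1 -1.5] turn [-0.1  0.1  0.1] rows 0.0
```

```bash
cat > low2.py <<'E'
from arc import *
th0,st,bx,n=map(float,sys.argv[1:5])  # bx: mm back in x per row
print([Q.inv().apply((T(th0-st*(j+1))-T(th0))*1e3-[bx*(j+1),0,0]).round(1).tolist() for j in range(int(n))])
E
python3 low2.py .278 .01 0.9 5 | grep -v roll
```

```text
[[-1.7, 1.4, 0.4], [-3.5, 2.7, 0.9], [-5.2, 4.0, 1.3], [-6.9, 5.3, 1.8], [-8.6, 6.6, 2.3]]
```

>>> move_arm(
  motion=[
    [-1.7, 1.4, 0.4, 0, 0, 0, 1],
    [-3.5, 2.7, 0.9, 0, 0, 0, 1],
    [-5.2, 4, 1.3, 0, 0, 0, 1],
    [-6.9, 5.3, 1.8, 0, 0, 0, 1],
    [-8.6, 6.6, 2.3, 0, 0, 0, 1],
  ],
)

```text
clock: 11.95
tool_pos: [0.4302, 0.0522, 0.0804]
eef_rot: [0.811, -0.421, 0.392, 0.108]
contact_force: [-0.8, 0.3, -1.1]
opening: 0.006
finger_force: 0.6
```

```bash
python3 lid.py | grep -v roll; python3 arc.py .228,0 | grep -v roll;python3 low2.py .228 .02 0.3 5 | grep -v roll
```

```text
(np.int64(128), 0.226)
th 0.228 gap 0.0 -> [0.4345 0.0527 0.0817] [ 19. 178.  83.]
p [0.43   0.0523 0.0801] q [-0.41, 1.2, -0.76, 2.54, 1.64, 1.57, 0.93] t 12.0 F [-0.7  0.3 -2.1]
shift [ 2.4 -4.   1.2] turn [-0.1  0.   0.1] rows 0.1
[[-2.9, 1.4, 1.8], [-5.8, 2.8, 3.7], [-8.7, 4.1, 5.6], [-11.6, 5.3, 7.5], [-14.5, 6.5, 9.5]]
```

```bash
python3 low2.py .228 .02 0.1 5 | grep -v roll
```

```text
[[-2.9, 1.3, 1.9], [-5.7, 2.5, 3.9], [-8.5, 3.6, 5.9], [-11.4, 4.7, 7.9], [-14.2, 5.7, 10.0]]
```

>>> move_arm(
  motion=[
    [-2.8, 1.2, 1.9, 0, 0, 0, 1],
    [-5.6, 2.4, 3.9, 0, 0, 0, 1],
    [-8.4, 3.6, 5.8, 0, 0, 0, 1],
    [-11.1, 4.7, 7.8, 0, 0, 0, 1],
  ],
)

```text
clock: 12.5
tool_pos: [0.427, 0.0519, 0.0662]
eef_rot: [0.811, -0.421, 0.392, 0.108]
contact_force: [-0.2, 0.1, -1.4]
opening: 0.006
finger_force: 0.6
```

```bash
python3 lid.py | grep -v roll; python3 arc.py .148,0 | grep -v roll;python3 low2.py .148 .02 0.1 5 | grep -v roll;python3 low2.py .148 .015 0.4 5 | grep -v roll
```

```text
(np.int64(130), 0.146)
th 0.148 gap 0.0 -> [0.4318 0.0526 0.0674] [ 21. 172.  68.]
p [0.4269 0.0519 0.0658] q [-0.42, 1.24, -0.75, 2.54, 1.65, 1.59, 0.9] t 12.55 F [-0.8  0.5 -2.1]
shift [ 2.4 -4.5  1.3] turn [-0.1  0.   0.1] rows 0.1
[[-2.8, 1.0, 2.1], [-5.6, 2.0, 4.2], [-8.4, 2.9, 6.4], [-11.1, 3.8, 8.6], [-13.9, 4.6, 10.9]]
[[-2.2, 1.0, 1.4], [-4.4, 2.0, 2.8], [-6.6, 3.0, 4.3], [-8.8, 3.9, 5.7], [-11.0, 4.8, 7.2]]
```

Excellent; continue, slower.

>>> move_arm(
  motion=[
    [-2.1, 0.8, 1.5, 0, 0, 0, 1],
    [-4.2, 1.5, 3.1, 0, 0, 0, 1],
    [-6.3, 2.3, 4.7, 0, 0, 0, 1],
    [-8.4, 2.9, 6.4, 0, 0, 0, 1],
    [-10.5, 3.6, 8.1, 0, 0, 0, 1],
  ],
)

```text
clock: 13.18
tool_pos: [0.4252, 0.0518, 0.0527]
eef_rot: [0.811, -0.421, 0.392, 0.108]
contact_force: [-0.5, -0.3, -1.1]
opening: 0.006
finger_force: 0.6
```

```bash
python3 lid.py | grep -v roll; python3 arc.py .073,0 | grep -v roll;python3 low2.py .073 .01 0. 5 | grep -v roll
```

```text
(np.int64(125), 0.078)
th 0.073 gap 0.0 -> [0.4303 0.0525 0.0538] [ 23. 167.  55.]
p [0.4251 0.0518 0.0524] q [-0.43, 1.28, -0.74, 2.54, 1.67, 1.6, 0.87] t 13.22 F [-0.7 -1.2 -1.3]
shift [ 2.3 -4.7  1.5] turn [-0.1 -0.   0.1] rows 0.1
[[-1.4, 0.4, 1.2], [-2.7, 0.7, 2.3], [-4.1, 1.1, 3.5], [-5.4, 1.4, 4.7], [-6.7, 1.8, 5.9]]
```

>>> move_arm(
  motion=[
    [-1.4, 0.4, 1.2, 0, 0, 0, 1],
    [-2.7, 0.7, 2.3, 0, 0, 0, 1],
    [-4.1, 1.1, 3.5, 0, 0, 0, 1],
    [-5.4, 1.4, 4.7, 0, 0, 0, 1],
    [-6.7, 1.8, 5.9, 0, 0, 0, 1],
  ],
)

```text
clock: 13.85
tool_pos: [0.4248, 0.0517, 0.0436]
eef_rot: [0.811, -0.421, 0.392, 0.108]
contact_force: [-1.2, 0.6, -0.9]
opening: 0.008
finger_force: 0.7
```

```bash
python3 lid.py | grep -v roll; python3 arc.py .023,0 | grep -v roll;python3 low2.py .023 .01 0. 5 | grep -v roll
```

```text
(np.int64(113), 0.023)
th 0.023 gap 0.0 -> [0.4299 0.0525 0.0447] [ 23. 164.  46.]
p [0.4247 0.0517 0.0435] q [-0.43, 1.3, -0.74, 2.53, 1.69, 1.61, 0.86] t 13.9 F [ 0.2  0.2 -1.1]
shift [ 2.2 -4.6  1.6] turn [-0.1 -0.   0.1] rows 0.1
[[-1.3, 0.3, 1.2], [-2.7, 0.6, 2.4], [-4.0, 0.9, 3.6], [-5.3, 1.1, 4.9], [-6.6, 1.4, 6.1]]
```

>>> move_arm(
  motion=[
    [-1.3, 0.3, 1.2, 0, 0, 0, 1],
    [-2.7, 0.6, 2.4, 0, 0, 0, 1],
    [-4, 0.9, 3.6, 0, 0, 0, 1],
    [-5.3, 1.1, 4.9, 0, 0, 0, 1],
    [-6.6, 1.4, 6.1, 0, 0, 0, 1],
  ],
)

```text
clock: 14.52
tool_pos: [0.4249, 0.0516, 0.0347]
eef_rot: [0.811, -0.421, 0.393, 0.108]
contact_force: [-0.1, 0.8, 0.7]
opening: 0.007
finger_force: 0.0
```

```bash
python3 lid.py | grep -v roll; python3 arc.py -.027,0 | grep -v roll;python3 -c "
from arc import *
print(Q.inv().apply([[-5,0,-2],[-30,0,-2],[-60,0,-2],[-120,0,20],[-120,0,200]]).round(0), clear(T(0)-[.03,0,.012],Q))"
```

```text
(np.int64(106), 0.002)
th -0.027 gap 0.0 -> [0.4299 0.0525 0.0356] [ 23. 161.  37.]
p [0.4249 0.0516 0.0345] q [-0.43, 1.33, -0.73, 2.52, 1.7, 1.62, 0.85] t 14.57 F [ 0.2  0.3 -0.2]
shift [ 2.  -4.6  1.5] turn [-0.1 -0.   0.1] rows 0.1
roll 12 left end dz 13.2 y [-0.85 -0.51 -0.14]
roll -12 left end dz -13.2 y [-0.65 -0.75  0.14]
[[  -3.    4.   -1.]
 [ -12.   23.  -15.]
 [ -22.   46.  -31.]
 [ -26.   89.  -79.]
 [ 105.   61. -199.]] [ 18.16130781  49.10542336 178.78207053  29.64901947]
```

>>> move_arm(
  motion=[
    [-2, 3, -1, 0, 0, 0, 1],
    [-4, 6, -3, 0, 0, 0, 1],
    [-6, 9.5, -4, 0, 0, 0, 1],
    [-6, 9.5, -4, 0, 0, 0, 1],
  ],
)

```text
clock: 15.08
tool_pos: [0.4129, 0.0515, 0.0313]
eef_rot: [0.811, -0.42, 0.392, 0.108]
contact_force: [-0.2, -0.6, -0.6]
opening: 0.009
finger_force: 0.0
```

```bash
python3 lid.py | grep -v roll; python3 arc.py 0,0 | grep -v roll
```

```text
(np.int64(104), 0.006)
th 0.0 gap 0.0 -> [0.4298 0.0525 0.0405] [ 23. 163.  42.]
p [0.4131 0.0515 0.0314] q [-0.45, 1.35, -0.74, 2.55, 1.69, 1.64, 0.8] t 15.12 F [ 0.5 -0.3 -0.9]
shift [ 11.7 -14.9   2.4] turn [-0.1  0.   0.1] rows 0.3
```

>>> move_arm(
  motion=[
    [0, 0, -10, 0, 0, 0, 1],
    [0, 0, -25, 0, 0, 0, 1],
    [0, 0, -45, 0, 0, 0, 1],
    [0, 0, -70, 0, 0, 0, 1],
    [0, 0, -95, 0, 0, 0, 1],
  ],
)

```text
clock: 15.75
tool_pos: [0.3621, 0.1011, 0.0956]
eef_rot: [0.811, -0.421, 0.392, 0.109]
contact_force: [0.1, 0.8, 0.3]
opening: 0.003
finger_force: 0.0
```

>>> move_arm(
  motion=[
    [0, 0, -25, 0, 0, 0, 1],
    [0, 0, -50, 0, 0, 0, 1],
    [0, 0, -50, 0, 0, 0, 1],
    [0, 0, -50, 0, 0, 0, 1],
  ],
)

```text
clock: 16.25
tool_pos: [0.3358, 0.1258, 0.1283]
eef_rot: [0.811, -0.421, 0.393, 0.109]
contact_force: [-0.6, -0.3, -1.3]
opening: 0.007
finger_force: 0.0
```

```bash
python3 lid.py | grep -v roll; python3 -c "
from h import *
s=r.get_state();print(s['tool_pos'],s['contact_force'],s['clock'],abs(s['qd']).max())
a=snap('scene')['frame'][100:330,200:500];b=snap('top')['frame'][130:260,200:430]
cv2.imwrite('pics/m6.png',cv2.convertScaleAbs(cv2.cvtColor(np.hstack([cv2.resize(a,(400,307)),cv2.resize(b,(400,307))]),cv2.COLOR_RGB2BGR),alpha=1.6))"
```

```text
(np.int64(104), 0.011)
[0.33579826 0.12547011 0.12812932] [ 0.57413432  0.04566238 -0.0122031 ] 16.3 0.00829645880543958
```

View pics/m6.png

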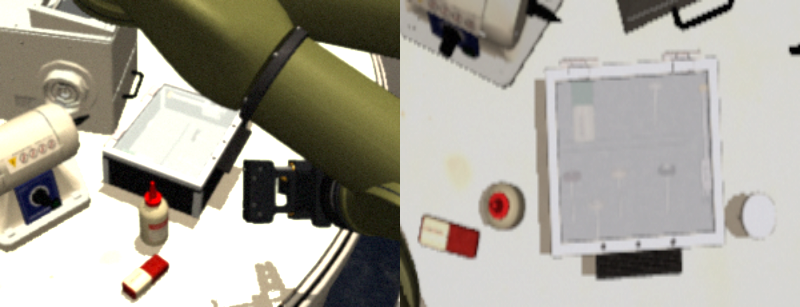

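The lid lies flat on the tray, with the lip at about (640,262). The jar (757,215), the oil bottle (502,205) and the bar (450,235) are where they were, and the gripper is clear.

```bash
python3 -c "
from h import *
print(finish_job())"
```

```text
the job is handed in; nothing more can be done
None
```

The job is handed in: the prop folded away, the lid came down on the fingers without dropping and lies shut, the fingers are out, and the jar, oil bottle and bar were not disturbed.

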